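Take the blade off a desk fan by its left-hand-threaded nut

TASK

The fan is tilted to face the ceiling with its front guard off, and its blade needs washing: unscrew the blade nut, which has a left-hand thread and so undoes the opposite way from an ordinary nut, and set it down in the empty half of the clear parts tray. Then lift the blade straight off the spindle and lay it flat on the cardboard sheet, the same side up and wholly on the sheet. Set both parts down rather than dropping them, and leave the mallet, screwdriver, hex key and cam lock as they are.

Things in the scene. Friction and masses are not known exactly. Their poses are not given: they have to be found in the camera images.
- fan: Small white desk fan, fixed, tilted so that its spindle points straight up; front guard removed. Origin on the table under the spindle axis (the fan's z axis). Foot disc 190 mm across, 16 mm high; the yoke rises on both sides along the fan's own y axis, its tilt knobs reaching 132 mm from the axis at 90 to 122 mm height.
- guard (a point): On the spindle axis at the level of the rear guard's rim, 118 mm above the table. The guard is a wire bowl 212 mm across, rim wire 7 mm thick, open on top; the blade lies within it, the nut and the hub's boss stand above its rim.
- spindle (a point): Centre of the spindle's upper end, 162 mm above the table. The steel spindle is 13 mm across and does not turn; its top 18 mm carry a coarse left-hand thread of two starts, lead 14 mm per turn. Lower down (104 mm height) a cross pin along the fan's x drives the blade hub.
- nut: Black fluted plastic blade nut, a closed cap: 42 mm tall, 31 mm across (32 mm in the lowest 4 mm), about 45 g (varies). Origin at the centre of its underside, z up its axis. Starts upright and fully home, underside on the blade hub's front face, 144 mm above the table.
- nut_grip (a point): On the nut's axis, 28 mm above its underside: a good height to grip, from any side. Turned clockwise seen from above the nut rises 2.2 mm per rad; 3.4 to 4.0 rad from the start (about 8 mm up) the thread lets go and it lifts off; 18 mm up it is clear. Axial play 1.8 mm; turns easily, stays where left. Turned anticlockwise it jams within 0.7 rad; pulled while engaged it holds fast (well over 100 N).
- blade: Grey plastic fan blade: five pitched wings on a hub, 176 mm across, about 110 g (varies). Origin at the centre of the hub's underside, z up its axis, front face up; starts 100 mm above the table on the spindle. Hub: a drum 60 mm across, 0 to 16 mm above the underside, carrying the wings (0 to 17 mm), and a narrower boss on top. Laid down it stands steadily on the drum.
- boss (a point): Centre of the hub boss's front face, 44 mm above the blade's underside. The boss, 33 mm across, runs from 17 to 44 mm above the underside and is free to grip once the nut is off. The 15 mm bore sits loosely on the spindle and a slot below fits over the cross pin, so the blade cannot turn; it lifts freely straight up, clear of the spindle after 62 mm.
- sheet: Flat piece of brown cardboard lying on the table, 230 x 230 mm, 4 mm thick, fixed. Origin at the centre of its underside, axes along its edges.
- tray: Clear acrylic parts tray, fixed, 130 mm along its x, 90 mm along its y, 25 mm high, walls and floor 3 mm, with one cross wall in the middle (3 mm, at its x = 0). Origin at the centre of its underside. The half towards -x holds the cam lock and the hex key; the half towards +x is empty.
- empty_half (a point): Centre of the floor of the tray's empty half, 3 mm above the table; the half measures 60 mm along the tray's x and 84 mm along its y inside; axes as the tray's.
- camlock: Zinc cam lock, 18 mm across and 12 mm high, standing in the -x half of the tray. Origin at the centre of its underside. Leave alone.
- mallet: Grey nylon-faced mallet standing on its head, handle up: head 84 mm along its y, 38 mm along its x and 38 mm high, round handle 29 mm thick up to 222 mm height. Origin at the centre of the head's underside. Loose, tips if knocked; leave alone.
- screwdriver: Screwdriver with a red plastic handle, lying along its own x, 210 mm long, 26 mm thick. Origin at its middle, on the table. Leave alone.
- hexkey: Small steel hex key lying in the tray's -x half beside the cam lock, long arm 70 mm along its own x, short arm 22 mm towards its y at its +x end, 5 mm thick. Origin at the middle of the long arm, on the tray's floor. Leave alone.
Not all that is in view belongs to the job. What is meant by the nut is not turquoise or yellow, and is the smaller of those in its own colour.

How it is judged:
On the way, in this order (a step that is already met when the one before it is completed fails the run):
1. The nut is unscrewed and lifted clear of the spindle while the blade stays on it (z of nut in the frame of fan above 0.164 m and contact force between nut and fan below 0.1 N and z of blade in the frame of fan below 0.11 m and horizontal distance between blade and fan below 0.006 m), for 0.1 s.
2. The nut lies in the empty half of the tray, let go, with the blade still on the spindle (x of nut in the frame of tray between 0.002 and 0.062 m and y of nut in the frame of tray between -0.042 and 0.042 m and z of nut in the frame of tray between -0.002 and 0.024 m and contact force between the fingers and nut below 0.05 N and linear speed of nut below 0.03 m/s and z of blade in the frame of fan below 0.11 m and horizontal distance between blade and fan below 0.006 m), for 0.2 s.
At the end, for the whole second after the job is handed in: The nut rests, any way up, inside the tray's empty half; the blade lies front face up, level within 0.1 rad, standing on the cardboard sheet with its centre within 30 mm of the sheet's centre along both edges (so no wing overhangs by more than about 3 mm); both at rest (x of nut in the frame of tray between 0.002 and 0.062 m and y of nut in the frame of tray between -0.042 and 0.042 m and z of nut in the frame of tray between -0.002 and 0.024 m and linear speed of each of nut, blade below 0.02 m/s and x of blade in the frame of sheet between -0.03 and 0.03 m and y of blade in the frame of sheet between -0.03 and 0.03 m and z of blade in the frame of sheet between 0.002 and 0.01 m and angle between blade's own z axis and vertical below 0.1 rad and angular speed of blade below 0.2 rad/s); the robot touches nothing.
It fails at once if the nut or the blade is dropped (moves freely, out of the fingers, faster than 0.8 m/s) ((linear speed of nut above 0.8 m/s and contact force between the fingers and nut below 0.01 N) or (linear speed of blade above 0.8 m/s and contact force between the fingers and blade below 0.01 N)).
It fails at once if the mallet is moved over 20 mm or tilted over 0.3 rad (distance of mallet from where it was at the start of the episode above 0.02 m or angle between mallet's own z axis and vertical above 0.3 rad).
It fails at once if the screwdriver is moved over 20 mm (distance of screwdriver from where it was at the start of the episode above 0.02 m).
It fails at once if the cam lock or the hex key is moved over 15 mm (distance of any of camlock, hexkey from where it was at the start of the episode above 0.015 m).
It also fails if it takes over 72 s, if anything falls off the work surface, if the arm or the gripper's body presses on something with over 40 N, if the wrist force passes 120 N, or if a joint passes its speed limit or range.

ROBOT

A 6-joint arm with a two-finger parallel gripper is mounted at the origin on the work surface. World frame = base frame: x ahead of the robot, y to its left, z up, the work surface at z = 0. Lengths are in m, angles in rad, forces in N, time in s.
With the tool pointing down it reaches from about 0.25 to 0.775 m from the base axis. Payload 4 kg.
Tool frame: the origin (TCP) lies between the finger pads; the fingertips stand 14 mm ahead of it and the grasp point (between the pads) lies 5 mm behind it; z points along the fingers, y is the line along which they close (so a half turn about z gives the same grasp; the last joint's range is limited). The gripper opens to 94 mm and grips with 3 to 60 N. Pads are 16 mm wide; open, the fingers measure 119 mm over their backs; the gripper's body (75 mm by 177 mm) begins 78 mm behind the grasp point.
Start: joints at [1.091, 0.087, 1.371, -0, 1.684, -0.103], TCP at [0.202, 0.511, 0.182] pointing down, gripper open.
Joint ranges: [-3.1, 3.1], [-0.76, 2.03], [0.27, 2.55], [-1.08, 4.22], [0.17, 2.65], [-2.57, 2.57]. Speed limits (rad/s): [2.79, 2.79, 3.14, 3.14, 3.14, 3.14].

INTERFACE

Orientations are given as [roll, pitch, yaw] about the fixed x, y, z axes, in that order (R = Rz(yaw) Ry(pitch) Rx(roll)).
In Python, from bench import robot, snapshot gives the robot as it stands.
- The arm moves only by the tool carry_out, never from a script. Its argument "motion" is text: rows parted by semicolons, each of 4 numbers parted by spaces: the shift along the tool's x, y, z each as a share of 0.15 m, from -1 to 1, then the turn about the tool's z as a share of 180 degrees, from -1 to 1. A call has exactly 8 rows; each row is the pose to reach, as a shift and turn from the pose commanded when the call began, along the tool's axes at that moment, turning the shorter way round; what a row does not reach only later rows make up. A row lasts 1/10 s, in which the tool goes at most 50 mm and 8.59 degrees, less where a joint would pass 70% of its speed; a pose out of reach is approached as far as the arm can. A call with a number of a shift or a turn outside -1 to 1 is refused whole. A call with a gripper value outside its range is refused whole. "grip" is the opening, from -1 (shut) to 1 (fully open), set as the call begins (left out, the last holds). The fingers move at their own pace and stop on an object; the grip force is fixed at half the most. Time passes only in rows, so rows that repeat a pose let the fingers close, or fill a call up. It gives the time, the measured TCP pose, the force, the opening and the grip force at its end, in the units of the state.
- robot.get_obs(): the state, without advancing time (a new reading comes with each control period).
- snapshot(name): name is "side" or "top"; returns a dict with "image" (480x640x3 uint8, red, green, blue), "fx", "fy", "cx", "cy" (pixels), "pose" (4x4, takes a point from camera to world coordinates). Camera axes: x right, y up, looking along -z (the intrinsics and any distortion apply to the point x, -y, -z); pixel columns grow to the right and rows downward; lengths in m; the calibration is good to about 2 mm. A picture is of the moment at which its call begins. There is no depth.
- robot.close_job(): hands the job in; it is judged then, once.
The state is a dict: "time": time; "joint_positions": joint angles; "qvel": joint speeds; "joint_torque": joint torques, N m; "tool_pos": TCP position; "ee_rot": TCP orientation; "wrist_force": force on the tool from outside, world axes, zero at the start; "wrist_torque": the same for the moment, N m; "width": finger opening in m; "finger_force": force on a finger pad.
Only numpy, scipy, OpenCV 4.12 (cv2) and the standard library are available. Lean on these libraries where they do the work, as an engineer would, in place of code of your own. Each camera call takes 0.05 s, during which the arm holds its last target. There are 200 camera calls.

## Working session

There is one attempt and no reset: what is moved stays moved. The work goes in short steps, Python scripts to look and compute and a tool call to move; the robot and the scene stay as the last step left them, time stands still between calls to the robot, and variables do not carry over. Pictures are saved under pics/ and viewed, at most 10 in all, crops included, and the job is handed in when it is done.

Besides the shell and the picture viewer there is one more tool, called after "Request:" as name(argument=value, ...) on one line, values as JSON. carry_out: Moves the arm, as the interface text tells. Shift numbers are shares of 0.15 m and turn numbers shares of 180 degrees, none past 1 either way. Its arguments: {"type":"object","properties":{"motion":{"type":"string"},"grip":{"type":"number"}},"required":["motion"]}

```bash
ls; mkdir -p pics; cat > h.py <<'E'
import numpy as np, cv2
from bench import robot, snapshot
def snap(n):
    s=snapshot(n); return s
def save(s,name,crop=None,k=1):
    im=s["image"][:,:,::-1]
    if crop: x0,y0,x1,y1=crop; im=im[y0:y1,x0:x1]
    cv2.imwrite("pics/"+name,cv2.resize(im,None,fx=k,fy=k,interpolation=cv2.INTER_CUBIC))
def ray(s,u,v):
    T=np.array(s["pose"]); d=np.array([(u-s["cx"])/s["fx"],-(v-s["cy"])/s["fy"],-1.])
    return T[:3,3],T[:3,:3]@d
def onz(s,u,v,z):
    o,d=ray(s,u,v); return o+d*(z-o[2])/d[2]
def proj(s,p):
    T=np.array(s["pose"]); c=T[:3,:3].T@(np.array(p)-T[:3,3])
    return s["cx"]+s["fx"]*c[0]/-c[2], s["cy"]-s["fy"]*c[1]/-c[2]
def tri(r1,r2):
    (o1,d1),(o2,d2)=r1,r2; d1=d1/np.linalg.norm(d1); d2=d2/np.linalg.norm(d2)
    t=np.linalg.lstsq(np.c_[d1,-d2],o2-o1,rcond=None)[0]
    a=o1+t[0]*d1; b=o2+t[1]*d2; return (a+b)/2,np.linalg.norm(a-b)
E
python3 - <<'E'
from h import *
for n in("top","side"):
    s=snap(n); save(s,n+"0.png"); np.save(n+"0.npy",s,allow_pickle=True)
    print({k:(np.round(v,3).tolist() if k!="image" else v.shape) for k,v in s.items()})
print(robot.get_obs())
E
```

```text
pics
{'image': (480, 640, 3), 'fx': 581.336, 'fy': 581.336, 'cx': 321.466, 'cy': 237.93, 'pose': [[0.026, 0.988, -0.152, 0.374], [-1.0, 0.026, -0.001, 0.001], [0.003, 0.152, 0.988, 1.424], [0.0, 0.0, 0.0, 1.0]]}
{'image': (480, 640, 3), 'fx': 527.166, 'fy': 527.166, 'cx': 326.915, 'cy': 241.007, 'pose': [[0.963, 0.171, -0.206, 0.383], [-0.267, 0.545, -0.795, -0.853], [-0.024, 0.821, 0.57, 0.741], [0.0, 0.0, 0.0, 1.0]]}
{'time': 0.1, 'joint_positions': array([ 1.09089886e+00,  8.78809646e-02,  1.37206950e+00, -6.50916509e-06,
        1.68358008e+00, -1.03079766e-01]), 'qvel': array([-0.00100251, -0.00020013, -0.00308042, -0.00013206, -0.00060997,
        0.00037974]), 'joint_torque': array([ 2.31462807e-03, -3.41252625e+01, -3.03301334e+01,  7.20246602e-02,
        3.04039638e-02, -9.96535437e-05]), 'tool_pos': array([0.20213336, 0.51094743, 0.18083838]), 'ee_rot': array([-3.13966438e+00, -1.92969533e-04,  2.76477405e+00]), 'wrist_force': array([ 0.51082307, -0.49607933, -0.03916342]), 'wrist_torque': array([-0.00259528, -0.03750806, -0.00742178]), 'finger_force': 0.0, 'width': 0.09394007958486976}
```

View pics/top0.png

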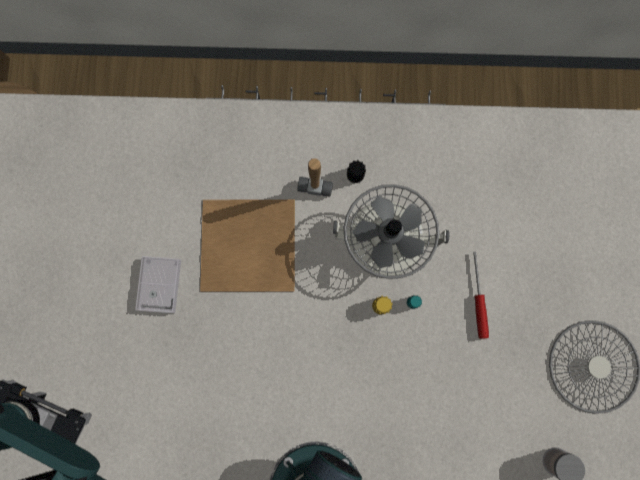

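View pics/side0.png

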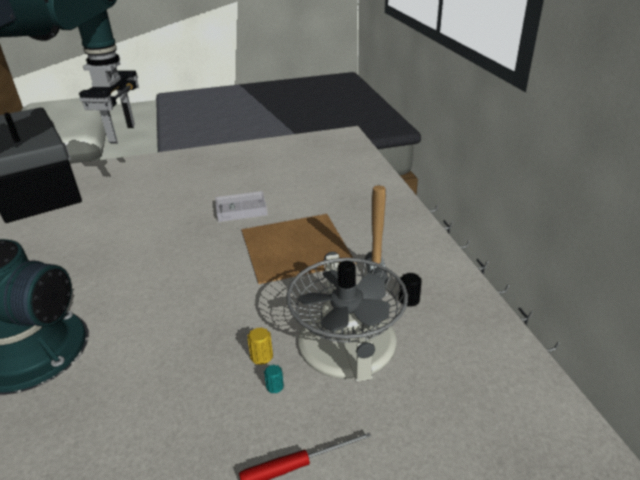

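Top view: fan nut at (393,228), a second black cap on the table at (356,171), turquoise cap (415,302), yellow cap (383,305), sheet about (248,246), tray (158,286) with its contents toward the bottom (~(155,300)), mallet (315,180). Side view: nut (346,273), other black cap (411,288). By colour, only the two black caps qualify. The one on the spindle looks smaller and is the one the text describes, so I'll measure both and check them in a crop.

```bash
python3 - <<'E'
from h import *
t=np.load("top0.npy",allow_pickle=True).item(); s=np.load("side0.npy",allow_pickle=True).item()
def blobs(im,lo,hi,roi,mn=30):
    x0,y0,x1,y1=roi; h=cv2.cvtColor(im,cv2.COLOR_RGB2HSV)[y0:y1,x0:x1]
    m=cv2.inRange(h,lo,hi); cs,_=cv2.findContours(m,cv2.RETR_EXTERNAL,cv2.CHAIN_APPROX_NONE)
    return [c+np.array([x0,y0]) for c in cs if cv2.contourArea(c)>mn]
for nm,S,roi in(("top",t,(330,150,420,250)),("side",s,(325,250,430,310))):
    for c in blobs(S["image"],(0,0,0),(180,255,38),roi):
        print(nm,"black",cv2.contourArea(c),cv2.boundingRect(c),np.round(cv2.minEnclosingCircle(c),1) if 0 else [np.round(x,1) for x in cv2.minAreaRect(c)[:2]])
c=max(blobs(t["image"],(8,80,60),(22,255,255),(190,190,305,300)),key=cv2.contourArea)
r=cv2.minAreaRect(c); b=cv2.boxPoints(r); print("sheet top",r); P=np.array([onz(t,*p,.004) for p in b]); print(P.round(3),P.mean(0).round(4))
a=s["image"][195:225,205:275]; 
A=cv2.resize(t["image"][150:320,330:430],None,fx=3.5,fy=3.5,interpolation=cv2.INTER_CUBIC)
B=cv2.resize(t["image"][245:325,125:190],None,fx=4.3,fy=4.3,interpolation=cv2.INTER_CUBIC)
W=np.zeros((595,800,3),np.uint8);W[:A.shape[0],:A.shape[1]]=A;W[:B.shape[0],360:360+B.shape[1]]=B
C=cv2.resize(s["image"][250:310,325:430],None,fx=4,fy=4);W[350:590,360:780]=C
cv2.imwrite("pics/c1.png",W[:,:,::-1])
E
```

```text
top black 202.5 (384, 220, 17, 18) [array([392.5, 228.5]), array([14.1, 18.4])]
top black 272.0 (347, 161, 18, 22) [array([355.6, 171.8]), array([17. , 20.6])]
side black 35.5 (399, 286, 5, 17) [array([401., 294.]), array([ 4., 16.])]
side black 381.0 (401, 274, 20, 32) [array([413. , 288.4]), array([31.5, 18.3])]
side black 492.5 (325, 261, 30, 35) [array([342.2, 276.8]), array([26.4, 31.8])]
sheet top ((247.0, 245.5), (93.99998474121094, 90.99998474121094), -0.0)
[[0.454 0.294 0.004]
 [0.68  0.307 0.004]
 [0.686 0.073 0.004]
 [0.46  0.065 0.004]] [0.5698 0.1849 0.004 ]
```

View pics/c1.png

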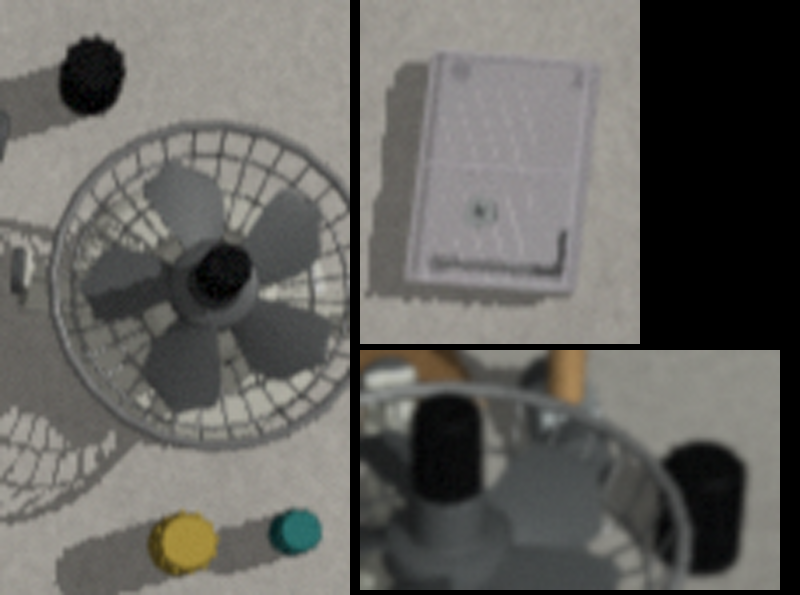

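The crop confirms it: of the two black caps, the one on the spindle, (393,228) top and (347,274) side, is smaller than the one on the table at (356,171). The yellow and turquoise ones are ruled out. In the tray, the cam lock (153,294) and hex key are in the lower half of the image, so the upper half is the empty one.

```bash
python3 - <<'E'
from h import *
t=np.load("top0.npy",allow_pickle=True).item(); s=np.load("side0.npy",allow_pickle=True).item()
print("nut mid",tri(ray(t,392.5,228.5),ray(s,347,274)))
# rim: fit ellipse to guard outline in top view: extents
c=np.array([(53+348+0)/2/3.5+330,0])
for u,v in((345,231),(438.5,231),(392,184.5),(392,277.5)): print("rim",onz(t,u,v,.118).round(3))
q=np.array([(432,55),(600,65),(572,292),(403,282)],float); q[:,0]-=360; q=q/4.3+[125,245]
P=np.array([onz(t,*p,.025) for p in q]); print("tray",P.round(3),P.mean(0).round(4),[np.linalg.norm(P[i]-P[i-1]).round(3) for i in range(4)])
e=(P[0]+P[1])/2-(P[2]+P[3])/2; e/=np.linalg.norm(e); print("yaw",np.degrees(np.arctan2(e[1],e[0])),"empty",P.mean(0)+.0325*e)
m=(P[0]+P[1]+P[2]+P[3])/4
# tray height check: side-view corners project
for p in P: print("side proj",np.round(proj(s,p),1))
for u,v in((300,243),(243,228),(330,215)): print("sheet side",onz(s,u,v,.004).round(3))
print("mallet handle top",tri(ray(t,314,163),ray(s,379,189)))
print("big cap",tri(ray(t,355.6,171.8),ray(s,411,289)))
E
```

```text
nut mid (array([ 0.59563715, -0.15472743,  0.16140264]), np.float64(0.004930377718254496))
rim [ 0.592 -0.051  0.118]
rim [ 0.598 -0.265  0.118]
rim [ 0.704 -0.158  0.118]
rim [ 0.489 -0.159  0.118]
tray [[0.529 0.435 0.025]
 [0.526 0.34  0.025]
 [0.399 0.348 0.025]
 [0.402 0.442 0.025]] [0.4638 0.3915 0.025 ] [np.float64(0.127), np.float64(0.095), np.float64(0.127), np.float64(0.094)]
yaw -3.249565554580823 empty [0.49623571 0.38962158 0.025     ]
side proj [260.1 190.9]
side proj [264.9 208. ]
side proj [216.  214.3]
side proj [213.7 196.8]
sheet side [0.583 0.185 0.004]
sheet side [0.459 0.295 0.004]
sheet side [0.688 0.287 0.004]
mallet handle top (array([0.72102253, 0.02185326, 0.21759226]), np.float64(0.0005182862937848816))
big cap (array([ 0.75896922, -0.07896721,  0.02588338]), np.float64(0.004369808296485464))
```

Request:
carry_out(motion="-0.4 -0.32 -0.53 0;-0.8 -0.63 -0.53 0;-0.8 -0.63 -0.53 0;-0.8 -0.63 -0.53 0;-0.8 -0.63 -0.53 0;-0.8 -0.63 -0.53 0;-0.8 -0.63 -0.53 0;-0.8 -0.63 -0.53 0", grip=1)

```text
time: 0.9
tool_pos: [0.2783, 0.38, 0.2601]
ee_rot: [-3.14, -0.001, 2.767]
wrist_force: [-1.3, 0.0, -0.0]
width: 0.0939
finger_force: 0.0
```

Request:
carry_out(motion="-0.2 -0.16 0 0;-0.4 -0.32 0 0;-0.6 -0.48 0 0;-0.8 -0.63 0 0;-0.8 -0.63 0 0;-0.8 -0.63 0 0;-0.8 -0.63 0 0;-0.8 -0.63 0 0")

```text
time: 1.7
tool_pos: [0.3553, 0.2485, 0.2612]
ee_rot: [-3.142, -0.001, 2.767]
wrist_force: [-1.2, 0.5, 0.1]
width: 0.0941
finger_force: 0.0
```

Request:
carry_out(motion="-0.2 -0.16 0 0;-0.4 -0.32 0 0;-0.6 -0.48 0 0;-0.8 -0.63 0 0;-0.8 -0.63 0 0;-0.8 -0.63 0 0;-0.8 -0.63 0 0;-0.8 -0.63 0 0")

```text
time: 2.5
tool_pos: [0.4323, 0.1167, 0.2616]
ee_rot: [3.141, 0.0, 2.767]
wrist_force: [0.3, -0.6, -0.0]
width: 0.0941
finger_force: 0.0
```

Request:
carry_out(motion="-0.2 -0.16 0 0;-0.4 -0.32 0 0;-0.6 -0.48 0 0;-0.8 -0.63 0 0;-0.8 -0.63 0 0;-0.8 -0.63 0 0;-0.8 -0.63 0 0;-0.8 -0.63 0 0")

```text
time: 3.3
tool_pos: [0.5092, -0.0152, 0.2619]
ee_rot: [3.141, 0.001, 2.767]
wrist_force: [0.1, -0.4, 0.3]
width: 0.0935
finger_force: 0.0
```

Request:
carry_out(motion="-0.2 -0.16 0 0;-0.4 -0.32 0 0;-0.6 -0.48 0 0;-0.8 -0.63 0 0;-0.8 -0.63 0 0;-0.8 -0.63 0 0;-0.8 -0.63 0 0;-0.8 -0.63 0 0")

```text
time: 4.1
tool_pos: [0.5861, -0.1471, 0.2624]
ee_rot: [3.141, 0.001, 2.767]
wrist_force: [0.3, 0.1, 0.4]
width: 0.0941
finger_force: 0.0
```

Request:
carry_out(motion="-0.08 -0.04 0 -0.04;-0.08 -0.04 0 -0.08;-0.08 -0.04 0 -0.12;-0.08 -0.04 0 -0.16;-0.08 -0.04 0 -0.2;-0.08 -0.04 0 -0.24;-0.08 -0.04 0 -0.28;-0.08 -0.04 0 -0.28")

```text
time: 4.9
tool_pos: [0.5951, -0.1576, 0.2622]
ee_rot: [-3.141, 0.001, -2.638]
wrist_force: [-0.3, -0.0, 0.8]
width: 0.0941
finger_force: 0.0
```

```bash
python3 - <<'E'
from h import *
t=np.load("top0.npy",allow_pickle=True).item(); s0=np.load("side0.npy",allow_pickle=True).item()
o=robot.get_obs(); print(o["joint_positions"].round(3),o["tool_pos"].round(4),o["ee_rot"].round(3))
for thr in(20,28,35):
  m=(t["image"].max(2)<thr).astype(np.uint8); m[:,:378]=0;m[:,408]=0;m[:215]=0;m[240:]=0; M=cv2.moments(m,True); u,v=M["m10"]/M["m00"],M["m01"]/M["m00"]
  m=(s0["image"].max(2)<thr).astype(np.uint8); m[:,:336]=0;m[:,359:]=0;m[:258]=0;m[289:]=0; M=cv2.moments(m,True); a,b=M["m10"]/M["m00"],M["m01"]/M["m00"]
  print(thr,(u,v),onz(t,u,v,.166).round(4),(a,b),onz(s0,a,b,.165).round(4),tri(ray(t,u,v),ray(s0,a,b)))
s=snap("side"); x=proj(s,o["tool_pos"]); print("tcp px",x, proj(s,o["tool_pos"]+[0,0,-.014]))
save(s,"s1.png",(260,140,440,320),3.3)
E
```

```text
[-0.351  0.236  1.043  0.     1.861 -2.426] [ 0.5951 -0.1576  0.2622] [-3.141e+00  1.000e-03 -2.638e+00]
20 (392.1810344827586, 228.3706896551724) [ 0.5926 -0.153   0.166 ] (345.8222222222222, 274.525) [ 0.5945 -0.1597  0.165 ] (array([ 0.59491558, -0.15396594,  0.16017821]), np.float64(0.002529017811429748))
28 (392.668449197861, 227.98930481283423) [ 0.5935 -0.1541  0.166 ] (345.96078431372547, 274.7083333333333) [ 0.5945 -0.1602  0.165 ] (array([ 0.5953095 , -0.15492164,  0.16052804]), np.float64(0.0016781884118564122))
35 (392.1990740740741, 228.33333333333334) [ 0.5927 -0.1531  0.166 ] (345.6367816091954, 275.0298850574713) [ 0.5937 -0.1609  0.165 ] (array([ 0.59485314, -0.154069  ,  0.1592294 ]), np.float64(0.001907380835613859))
tcp px (np.float64(345.6261408724796), np.float64(227.45791631544276)) (np.float64(345.65917804224034), np.float64(234.48420172370248))
```

View pics/s1.png

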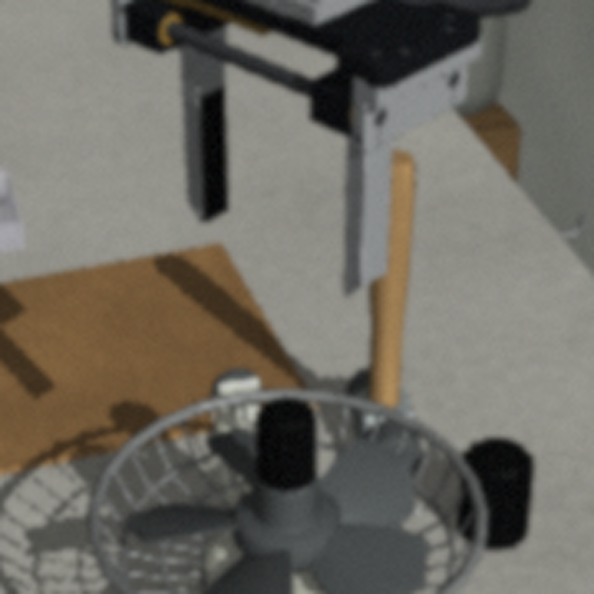

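```bash
python3 - <<'E'
from h import *
s=np.load("side0.npy",allow_pickle=True).item(); t=np.load("top0.npy",allow_pickle=True).item()
def tips(S,p,yaw,w=.094,z=-.014):
    y=np.array([np.sin(yaw),-np.cos(yaw),0]); 
    for k in(-1,1): print(np.round(proj(S,np.array(p)+k*w/2*y+[0,0,z]),1), end=' ')
    print()
tips(s,[.202,.511,.181],2.765); tips(t,[.202,.511,.181],2.765)
tips(s,[.5951,-.1576,.2622],-2.638)
tt=snap("top"); tips(tt,[.5951,-.1576,.2622],-2.638)
a=cv2.resize(tt["image"][150:320,300:480],None,fx=2.2,fy=2.2); b=cv2.resize(s["image"][60:170,60:170],None,fx=3.3,fy=3.3)
W=np.zeros((400,780,3),np.uint8); W[:a.shape[0],:a.shape[1]]=a; W[:363,400:763]=b; cv2.imwrite("pics/c2.png",W[:,:,::-1])
E
```

```text
[118.3 156.5] [133.3 141.1] 
[ 93.8 413. ] [ 53.6 394.9] 
[366.6 245.8] [325.9 223.9] 
[419.3 210.2] [379.2 230.9]
```

View pics/c2.png

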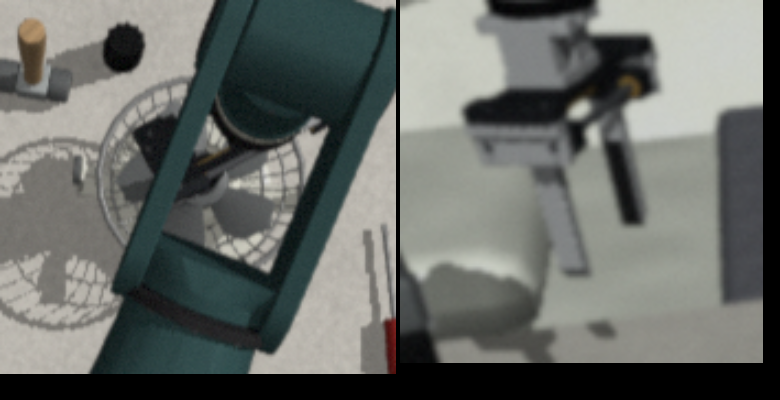

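The tips (crop, s1 image) show at about (322.7,206) and (366.7,229), some 16 px higher than the stated TCP predicts. I'll fit that offset before descending.

```bash
python3 - <<'E'
from h import *
from scipy.optimize import least_squares
s=np.load("side0.npy",allow_pickle=True).item(); t=np.load("top0.npy",allow_pickle=True).item()
ob=[([.202,.511,.181],2.765,[(113,142.4),(130.3,127.3)]),([.5951,-.1576,.2622],-2.638,[(366.7,229.4),(322.7,206)])]
def f(d):
    r=[]
    for p,yaw,px in ob:
        y=np.array([np.sin(yaw),-np.cos(yaw),0])
        for k,q in zip((-1,1),px): r+=list(np.array(proj(s,np.array(p)+k*.053*y+[0,0,-.014]+d))-q)
    return np.array(r)
r=least_squares(f,np.zeros(3)); print(r.x.round(4),r.fun.round(1))
g=least_squares(lambda z:f(np.array([0,0,z[0]])),[0.]); print(g.x,g.fun.round(1))
for z in(.3,.34,.38): print(z,proj(t,[.595,-.158,z]))
E
```

```text
[-0.0024  0.0013  0.0352] [-0.3  2.2 -0.1  0.5  1.5 -0.6 -1.3 -1.1]
[0.03575425] [ 0.6  2.1  0.8  0.4  3.2 -0.7  0.2 -1.2]
0.3 (np.float64(403.1045641321751), np.float64(215.80809015351508))
0.34 (np.float64(406.0922490597298), np.float64(211.82039741095502))
0.38 (np.float64(409.3016581841102), np.float64(207.53676718101903))
```

Request:
carry_out(motion="0 0 0.05 0;0 0 0.1 0;0 0 0.15 0;0 0 0.2 0;0 0 0.25 0;0 0 0.3 0;0 0 0.33 0;0 0 0.33 0")

```text
time: 5.8
tool_pos: [0.595, -0.1586, 0.2107]
ee_rot: [3.14, -0.001, -2.639]
wrist_force: [1.0, -0.1, -0.0]
width: 0.0938
finger_force: 0.0
```

The fit gives a vertical offset of about +35 mm and almost nothing horizontally. I'll go to the nominal height and look again before closing.

Request:
carry_out(motion="0 0 0.05 0;0 0 0.1 0;0 0 0.15 0;0 0 0.2 0;0 0 0.25 0;0 0 0.29 0;0 0 0.29 0;0 0 0.29 0")

```text
time: 6.6
tool_pos: [0.5954, -0.1587, 0.1683]
ee_rot: [3.141, -0.0, -2.639]
wrist_force: [0.1, 0.2, 0.3]
width: 0.0942
finger_force: 0.0
```

```bash
python3 - <<'E'
from h import *
o=robot.get_obs(); print(o["tool_pos"].round(4),o["wrist_force"].round(1))
s=snap("side"); save(s,"s2.png",(270,180,430,320),4)
E
```

```text
[ 0.5954 -0.1587  0.1683] [0.1 0.2 0.3]
```

View pics/s2.png

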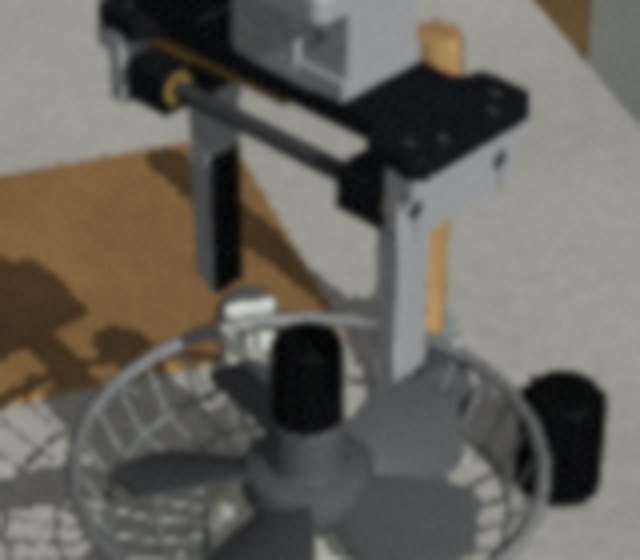

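The tips (crop mid (307,336)) are level with the nut's top (308,335) and centred on it. So the fingers really stand about 34 mm higher than the stated TCP implies. I'll go 33 mm lower and grip.

Request:
carry_out(motion="0 0 0.03 0;0 0 0.06 0;0 0 0.09 0;0 0 0.12 0;0 0 0.15 0;0 0 0.18 0;0 0 0.2 0;0 0 0.21 0")

```text
time: 7.45
tool_pos: [0.5952, -0.1586, 0.1364]
ee_rot: [3.141, -0.0, -2.639]
wrist_force: [-0.7, 0.3, 0.3]
width: 0.094
finger_force: 0.0
```

Request:
carry_out(motion="0 0 0 0;0 0 0 0;0 0 0 0;0 0 0 0;0 0 0 0;0 0 0 0;0 0 0 0;0 0 0 0", grip=-0.3)

```text
time: 8.25
tool_pos: [0.5954, -0.1587, 0.1369]
ee_rot: [3.142, 0.0, -2.639]
wrist_force: [0.1, -0.6, -0.1]
width: 0.0344
finger_force: 0.0
```

```bash
python3 - <<'E'
from h import *
o=robot.get_obs(); print(o["tool_pos"].round(4),o["ee_rot"],o["wrist_force"].round(1),o["wrist_torque"].round(2),o["width"],o["finger_force"],o["joint_positions"].round(2))
s=snap("side"); save(s,"s3.png",(270,180,430,320),4)
E
```

```text
[ 0.5954 -0.1587  0.1369] [ 3.14154174e+00  8.54112912e-05 -2.63874959e+00] [ 0.1 -0.6 -0.1] [ 0.09 -0.01 -0.01] 0.034351275403235314 0.0 [-0.35  0.25  1.28  0.    1.62 -2.43]
```

View pics/s3.png

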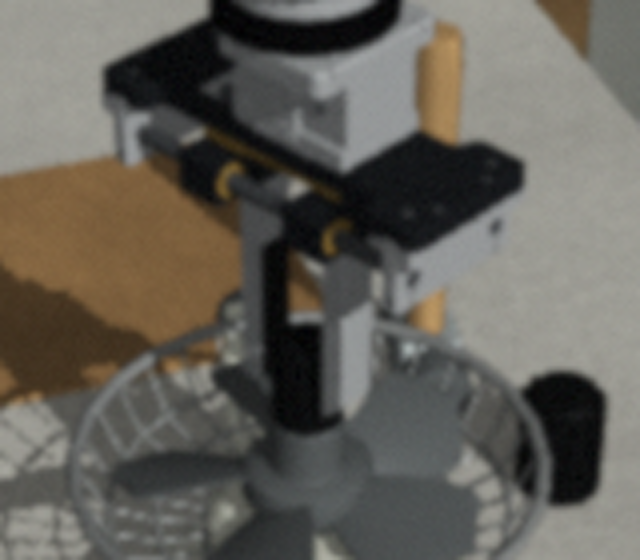

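Fingers (tips near crop (350,415)) straddle the nut at the right height. Closing.

Request:
carry_out(motion="0 0 0 0;0 0 0 0;0 0 0 0;0 0 0 0;0 0 0 0;0 0 0 0;0 0 0 0;0 0 0 0", grip=-1)

```text
time: 9.1
tool_pos: [0.5954, -0.1586, 0.1369]
ee_rot: [3.141, 0.0, -2.639]
wrist_force: [-0.5, 0.4, 0.0]
width: 0.0305
finger_force: 30.0
```

Request:
carry_out(motion="0 0 -0.002 0.042;0 0 -0.004 0.084;0 0 -0.006 0.126;0 0 -0.008 0.168;0 0 -0.01 0.21;0 0 -0.012 0.252;0 0 -0.014 0.294;0 0 -0.015 0.336")

```text
time: 9.9
tool_pos: [0.5948, -0.1576, 0.1385]
ee_rot: [3.141, -0.003, 2.584]
wrist_force: [-0.7, 2.7, 0.1]
width: 0.0304
finger_force: 30.0
```

Request:
carry_out(motion="0 0 -0.002 0.042;0 0 -0.004 0.084;0 0 -0.006 0.126;0 0 -0.008 0.168;0 0 -0.01 0.21;0 0 -0.012 0.252;0 0 -0.014 0.294;0 0 -0.016 0.336")

```text
time: 10.7
tool_pos: [0.5955, -0.1567, 0.1408]
ee_rot: [-3.141, -0.004, 1.529]
wrist_force: [0.4, 4.0, -1.7]
width: 0.0302
finger_force: 30.0
```

```bash
python3 - <<'E'
from h import *
o=robot.get_obs(); print(o["tool_pos"].round(4),o["ee_rot"],o["wrist_force"].round(1),o["wrist_torque"].round(2),o["width"],o["finger_force"],o["joint_positions"].round(2))
E
```

```text
[ 0.5955 -0.1567  0.1408] [-3.14121918 -0.00361486  1.52915845] [ 0.4  4.  -1.7] [ 0.69 -0.1  -0.05] 0.030231283238667635 29.995336532592773 [-0.35  0.25  1.27  0.    1.63 -0.31]
```

Request:
carry_out(motion="0 0 -0.002 0.042;0 0 -0.004 0.084;0 0 -0.006 0.126;0 0 -0.008 0.168;0 0 -0.01 0.21;0 0 -0.012 0.252;0 0 -0.014 0.294;0 0 -0.016 0.336")

```text
time: 11.5
tool_pos: [0.5963, -0.1569, 0.1435]
ee_rot: [-3.139, -0.003, 0.474]
wrist_force: [2.4, 3.1, -1.2]
width: 0.0305
finger_force: 30.0
```

Request:
carry_out(motion="0 0 -0.002 0.042;0 0 -0.004 0.084;0 0 -0.006 0.126;0 0 -0.008 0.168;0 0 -0.01 0.21;0 0 -0.012 0.252;0 0 -0.014 0.294;0 0 -0.016 0.336")

```text
time: 12.3
tool_pos: [0.5965, -0.1578, 0.1461]
ee_rot: [-3.139, -0.001, -0.582]
wrist_force: [2.1, 1.8, -0.8]
width: 0.0304
finger_force: 30.0
```

Request:
carry_out(motion="0 0 -0.005 0.03;0 0 -0.007 0.06;0 0 -0.009 0.08;0 0 -0.012 0.08;0 0 -0.015 0.08;0 0 -0.018 0.08;0 0 -0.02 0.08;0 0 -0.02 0.08")

```text
time: 13.1
tool_pos: [0.5959, -0.1583, 0.1491]
ee_rot: [-3.14, -0.0, -0.829]
wrist_force: [4.3, 1.8, -3.8]
width: 0.03
finger_force: 30.0
```

Request:
carry_out(motion="0 0 -0.003 0;0 0 -0.006 0;0 0 -0.009 0;0 0 -0.012 0;0 0 -0.016 0;0 0 -0.02 0;0 0 -0.02 0;0 0 -0.02 0")

```text
time: 13.9
tool_pos: [0.5951, -0.159, 0.1525]
ee_rot: [3.141, 0.0, -0.83]
wrist_force: [-0.4, -0.5, -0.7]
width: 0.0304
finger_force: 30.0
```

Request:
carry_out(motion="0 0 -0.05 0;0 0 -0.1 0;0 0 -0.2 0;0 0 -0.3 0;0 0 -0.4 0;0 0 -0.5 0;0 0 -0.5 0;0 0 -0.5 0")

```text
time: 14.7
tool_pos: [0.5956, -0.1588, 0.2279]
ee_rot: [-3.141, -0.001, -0.829]
wrist_force: [-0.7, -0.8, -1.2]
width: 0.0303
finger_force: 30.0
```

```bash
python3 - <<'E'
from h import *
o=robot.get_obs(); print(o["tool_pos"].round(4),o["ee_rot"],o["wrist_force"].round(1),o["width"],o["joint_positions"].round(2))
s=snap("side"); A=s["image"][130:330,240:440]
A=cv2.resize(A,None,fx=2.9,fy=2.9)
cv2.imwrite("pics/s4.png",A[:,:,::-1])
y=o["ee_rot"][2]; X=np.array([np.cos(y),np.sin(y)]); Y=np.array([np.sin(y),-np.cos(y)]); d=np.array([.494,.391])-o["tool_pos"][:2]; print("tray shift",X@d/.15,Y@d/.15)
E
```

```text
[ 0.5956 -0.1588  0.2279] [-3.14099847e+00 -9.53263680e-04 -8.29176706e-01] [-0.7 -0.8 -1.2] 0.030316407997428033 [-0.35  0.23  1.11  0.    1.79  2.05]
tray shift -3.1603203036067615 -1.9761258317751644
```

View pics/s4.png

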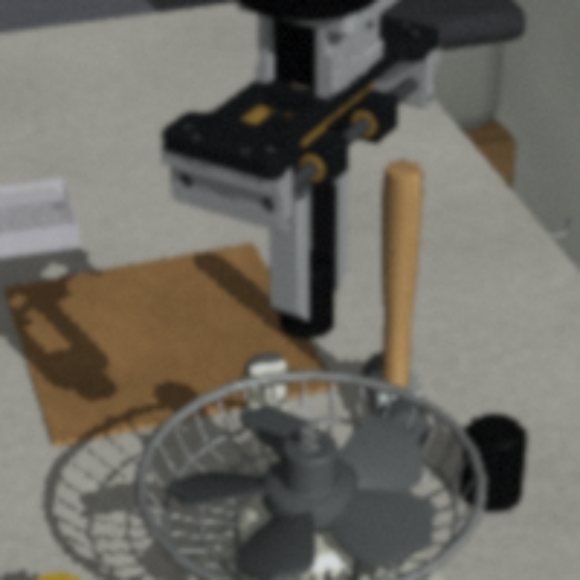

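Nut is held under the fingers (crop (305,325)), and the blade is still on the spindle. Now turn toward the tray's axes and carry it over.

Request:
carry_out(motion="0 0 0 -0.045;0 0 0 -0.09;0 0 0 -0.135;0 0 0 -0.18;0 0 0 -0.22;0 0 0 -0.246;0 0 0 -0.246;0 0 0 -0.246")

```text
time: 15.55
tool_pos: [0.595, -0.1586, 0.2263]
ee_rot: [-3.141, 0.002, -0.058]
wrist_force: [-0.5, 0.5, -0.8]
width: 0.0304
finger_force: 30.0
```

Request:
carry_out(motion="-0.04 -0.15 0 0;-0.08 -0.3 0 0;-0.12 -0.45 0 0;-0.16 -0.6 0 0;-0.19 -0.75 0 0;-0.22 -0.9 0 0;-0.22 -0.9 0 0;-0.22 -0.9 0 0")

```text
time: 16.35
tool_pos: [0.57, -0.022, 0.2272]
ee_rot: [3.141, 0.0, -0.056]
wrist_force: [-0.1, -0.5, -0.6]
width: 0.03
finger_force: 30.0
```

Request:
carry_out(motion="-0.04 -0.15 0 0;-0.08 -0.3 0 0;-0.12 -0.45 0 0;-0.16 -0.6 0 0;-0.19 -0.75 0 0;-0.22 -0.9 0 0;-0.22 -0.9 0 0;-0.22 -0.9 0 0")

```text
time: 17.15
tool_pos: [0.545, 0.1137, 0.2271]
ee_rot: [3.141, 0.0, -0.057]
wrist_force: [0.3, -0.8, -1.1]
width: 0.0305
finger_force: 30.0
```

Request:
carry_out(motion="-0.04 -0.15 0 0;-0.08 -0.3 0 0;-0.12 -0.45 0 0;-0.16 -0.6 0 0;-0.19 -0.75 0 0;-0.22 -0.9 0 0;-0.22 -0.9 0 0;-0.22 -0.9 0 0")

```text
time: 17.95
tool_pos: [0.52, 0.2499, 0.2271]
ee_rot: [3.14, -0.0, -0.058]
wrist_force: [-0.1, -0.8, -1.6]
width: 0.0301
finger_force: 30.0
```

Request:
carry_out(motion="-0.04 -0.15 0 0;-0.08 -0.3 0 0;-0.12 -0.45 0 0;-0.16 -0.6 0 0;-0.19 -0.75 0 0;-0.22 -0.9 0 0;-0.22 -0.9 0 0;-0.22 -0.9 0 0")

```text
time: 18.75
tool_pos: [0.4948, 0.3864, 0.2271]
ee_rot: [3.14, -0.0, -0.058]
wrist_force: [0.1, 0.5, -0.4]
width: 0.0303
finger_force: 30.0
```

```bash
cat >> h.py <<'E'
def togo(x,y):
    o=robot.get_obs(); a=o["ee_rot"][2]; d=np.array([x,y])-o["tool_pos"][:2]
    print("pos",o["tool_pos"].round(4),"yaw",round(a,3),"q",o["joint_positions"].round(2),"F",o["wrist_force"].round(1),"share",((np.cos(a)*d[0]+np.sin(a)*d[1])/.15).round(3),((np.sin(a)*d[0]-np.cos(a)*d[1])/.15).round(3))
    return o
E
python3 - <<'E'
from h import *
o=togo(.496,.390); t0=np.load("top0.npy",allow_pickle=True).item(); s=snap("side")
# sharp tray check in the side view: floor centre of empty half
print("side px of empty half",proj(s,[.496,.390,.003]))
A=cv2.resize(s["image"][100:230,190:290],None,fx=4,fy=4); np.save("trayside.npy",A); cv2.imwrite("pics/s5.png",A[:,:,::-1])
E
```

```text
pos [0.4948 0.3864 0.2271] yaw -0.058 q [ 0.57  0.26  1.08 -0.    1.8   2.2 ] F [ 0.1  0.5 -0.4] share 0.007 -0.024
side px of empty half (np.float64(251.67074167154283), np.float64(207.60865256486412))
```

Request:
carry_out(motion="0 -0.02 0.1 0;0 -0.02 0.25 0;0 -0.02 0.4 0;0 -0.02 0.55 0;0 -0.02 0.7 0;0 -0.02 0.85 0;0 -0.02 0.9 0;0 -0.02 0.9 0")

```text
time: 19.6
tool_pos: [0.4933, 0.3895, 0.0901]
ee_rot: [3.139, 0.003, -0.057]
wrist_force: [-0.4, -0.1, -1.0]
width: 0.0304
finger_force: 30.0
```

Request:
carry_out(motion="0 0 0.05 0;0 0 0.1 0;0 0 0.15 0;0 0 0.2 0;0 0 0.25 0;0 0 0.3 0;0 0 0.35 0;0 0 0.35 0")

```text
time: 20.4
tool_pos: [0.4932, 0.3903, 0.038]
ee_rot: [3.14, 0.002, -0.056]
wrist_force: [-1.1, -0.9, -0.6]
width: 0.0302
finger_force: 30.0
```

```bash
python3 - <<'E'
from h import *
o=togo(.496,.390); s=snap("side"); t=snap("top")
A=cv2.resize(s["image"][120:240,190:300],None,fx=4,fy=4); B=cv2.resize(t["image"][240:330,110:195],None,fx=4,fy=4)
W=np.zeros((480,780,3),np.uint8); W[:,:440]=A; W[:360,440:780]=B; cv2.imwrite("pics/s6.png",W[:,:,::-1])
E
```

```text
pos [0.4932 0.3903 0.038 ] yaw -0.056 q [0.58 0.33 1.37 0.   1.44 2.21] F [-1.1 -0.9 -0.6] share 0.019 0.001
```

View pics/s6.png

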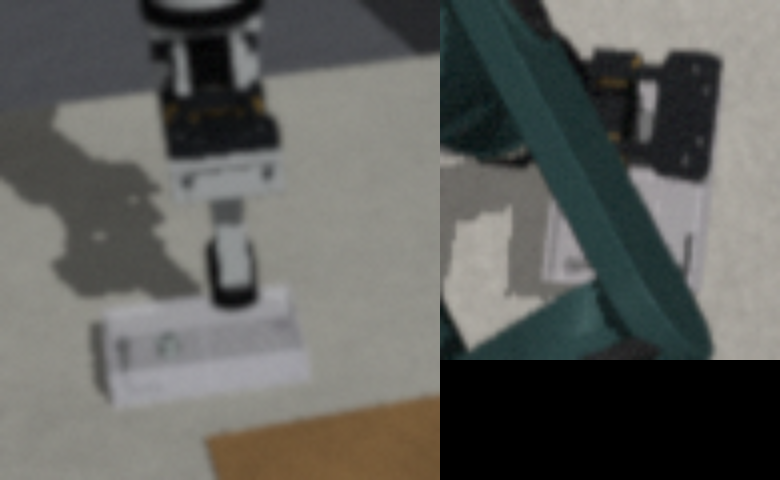

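Nut bottom (crop (237,303), side) is over the right, empty half, and the gripper is aligned with the tray. Lowering with a +4 mm x correction.

Request:
carry_out(motion="0.03 0 0.03 0;0.03 0 0.06 0;0.03 0 0.09 0;0.03 0 0.12 0;0.03 0 0.15 0;0.03 0 0.18 0;0.03 0 0.21 0;0.03 0 0.23 0")

```text
time: 21.3
tool_pos: [0.4985, 0.3905, 0.0047]
ee_rot: [3.141, 0.0, -0.056]
wrist_force: [-0.1, 0.8, -0.4]
width: 0.0305
finger_force: 30.0
```

Request:
carry_out(motion="0 0 0.003 0;0 0 0.006 0;0 0 0.009 0;0 0 0.012 0;0 0 0.015 0;0 0 0.018 0;0 0 0.02 0;0 0 0.02 0")

```text
time: 22.1
tool_pos: [0.4986, 0.3906, 0.0023]
ee_rot: [-3.142, 0.0, -0.056]
wrist_force: [-0.4, -0.4, -0.9]
width: 0.0303
finger_force: 30.0
```

Request:
carry_out(motion="0 0 0.003 0;0 0 0.006 0;0 0 0.009 0;0 0 0.012 0;0 0 0.015 0;0 0 0.015 0;0 0 0.015 0;0 0 0.015 0")

```text
time: 22.9
tool_pos: [0.4987, 0.3907, 0.0001]
ee_rot: [-3.141, -0.0, -0.056]
wrist_force: [0.1, 0.7, -0.7]
width: 0.0304
finger_force: 30.0
```

Request:
carry_out(motion="0 0 0.003 0;0 0 0.006 0;0 0 0.009 0;0 0 0.012 0;0 0 0.012 0;0 0 0.012 0;0 0 0.012 0;0 0 0.012 0")

```text
time: 23.7
tool_pos: [0.4987, 0.3907, -0.0016]
ee_rot: [-3.141, -0.0, -0.056]
wrist_force: [-0.2, 1.5, 0.2]
width: 0.0301
finger_force: 30.0
```

Request:
carry_out(motion="0 0 0.003 0;0 0 0.006 0;0 0 0.009 0;0 0 0.012 0;0 0 0.012 0;0 0 0.012 0;0 0 0.012 0;0 0 0.012 0")

```text
time: 24.5
tool_pos: [0.4987, 0.3907, -0.0034]
ee_rot: [-3.141, -0.0, -0.056]
wrist_force: [-0.9, -0.5, -0.3]
width: 0.0308
finger_force: 30.0
```

Request:
carry_out(motion="0 0 0.003 0;0 0 0.006 0;0 0 0.009 0;0 0 0.012 0;0 0 0.012 0;0 0 0.012 0;0 0 0.012 0;0 0 0.012 0")

```text
time: 25.3
tool_pos: [0.4989, 0.3907, -0.0042]
ee_rot: [-3.141, -0.001, -0.056]
wrist_force: [-1.6, -1.4, 4.5]
width: 0.0303
finger_force: 30.0
```

Request:
carry_out(motion="0 0 0 0;0 0 0 0;0 0 0 0;0 0 0 0;0 0 0 0;0 0 0 0;0 0 0 0;0 0 0 0", grip=-0.06)

```text
time: 26.1
tool_pos: [0.4987, 0.3907, -0.0053]
ee_rot: [-3.141, -0.0, -0.056]
wrist_force: [-0.4, -0.8, 0.5]
width: 0.0443
finger_force: 0.0
```

Request:
carry_out(motion="0 0 -0.03 0;0 0 -0.08 0;0 0 -0.15 0;0 0 -0.25 0;0 0 -0.4 0;0 0 -0.6 0;0 0 -0.8 0;0 0 -0.95 0")

```text
time: 26.9
tool_pos: [0.4995, 0.3912, 0.1416]
ee_rot: [-3.139, -0.004, -0.056]
wrist_force: [0.4, 0.7, 0.3]
width: 0.0444
finger_force: 0.0
```

Request:
carry_out(motion="0 0 -0.2 0;0 0 -0.4 0;0 0 -0.55 0;0 0 -0.65 0;0 0 -0.65 0;0 0 -0.65 0;0 0 -0.65 0;0 0 -0.65 0")

```text
time: 27.7
tool_pos: [0.4981, 0.3903, 0.2331]
ee_rot: [3.14, 0.002, -0.056]
wrist_force: [-0.8, -0.8, -0.5]
width: 0.0442
finger_force: 0.0
```

```bash
python3 - <<'E'
from h import *
o=togo(.5955,-.1575); s=snap("side"); print(o["width"])
m=(s["image"].max(2)<35).astype(np.uint8); m[:,:190]=0;m[:,300:]=0;m[:165]=0;m[225:]=0
n,l,st,c=cv2.connectedComponentsWithStats(m)
print([(st[i].tolist(),c[i].round(1)) for i in range(1,n) if st[i][4]>20], "expect nut mid",np.round(proj(s,[.4987,.3907,.024]),1))
E
```

```text
pos [0.4981 0.3903 0.2331] yaw -0.056 q [0.58 0.28 1.05 0.   1.82 2.2 ] F [-0.8 -0.8 -0.5] share 0.854 3.609
0.044203866910725975
[([247, 193, 10, 15, 126], array([251.2, 200.4]))] expect nut mid [251.8 200.6]
```

The nut stands upright in the empty half: side blob (251,200), predicted (252,201). Back to the fan for the blade.

Request:
carry_out(motion="0.04 0.15 0 0;0.08 0.3 0 0;0.11 0.45 0 0;0.15 0.6 0 0;0.18 0.75 0 0;0.21 0.9 0 0;0.21 0.9 0 0;0.21 0.9 0 0", grip=0.28)

```text
time: 28.55
tool_pos: [0.5224, 0.2541, 0.2342]
ee_rot: [-3.141, 0.001, -0.057]
wrist_force: [-0.5, -0.4, 0.0]
width: 0.0601
finger_force: 0.0
```

Request:
carry_out(motion="0.04 0.15 0 0;0.08 0.3 0 0;0.11 0.45 0 0;0.15 0.6 0 0;0.18 0.75 0 0;0.21 0.9 0 0;0.21 0.9 0 0;0.21 0.9 0 0")

```text
time: 29.35
tool_pos: [0.5463, 0.1186, 0.2344]
ee_rot: [-3.141, 0.001, -0.056]
wrist_force: [-0.6, 0.1, -0.3]
width: 0.0602
finger_force: 0.0
```

Request:
carry_out(motion="0.04 0.15 0 0;0.08 0.3 0 0;0.11 0.45 0 0;0.15 0.6 0 0;0.18 0.75 0 0;0.21 0.9 0 0;0.21 0.9 0 0;0.21 0.9 0 0")

```text
time: 30.15
tool_pos: [0.5703, -0.0175, 0.2345]
ee_rot: [-3.14, 0.0, -0.055]
wrist_force: [0.0, 0.9, 0.4]
width: 0.0598
finger_force: 0.0
```

Request:
carry_out(motion="0.04 0.15 0 0;0.08 0.3 0 0;0.11 0.45 0 0;0.15 0.6 0 0;0.18 0.75 0 0;0.21 0.91 0 0;0.21 0.91 0 0;0.21 0.91 0 0")

```text
time: 30.95
tool_pos: [0.5943, -0.1554, 0.2345]
ee_rot: [-3.14, 0.0, -0.055]
wrist_force: [0.1, -0.0, -0.7]
width: 0.0602
finger_force: 0.0
```

```bash
python3 - <<'E'
from h import *
o=togo(.5955,-.158); print(o["width"])
E
```

```text
pos [ 0.5943 -0.1554  0.2345] yaw -0.055 q [-0.35  0.23  1.1   0.    1.81  1.28] F [ 0.1 -0.  -0.7] share 0.009 0.017
0.06016525275038279
```

Request:
carry_out(motion="0.01 0.015 0.1 0;0.01 0.015 0.2 0;0.01 0.015 0.3 0;0.01 0.015 0.42 0;0.01 0.015 0.54 0;0.01 0.015 0.66 0;0.01 0.015 0.74 0;0.01 0.015 0.76 0")

```text
time: 31.75
tool_pos: [0.5937, -0.1586, 0.1175]
ee_rot: [-3.14, 0.005, -0.056]
wrist_force: [0.2, -0.1, 0.2]
width: 0.0601
finger_force: 0.0
```

Request:
carry_out(motion="0 0 0.02 0;0 0 0.04 0;0 0 0.06 0;0 0 0.07 0;0 0 0.08 0;0 0 0.09 0;0 0 0.09 0;0 0 0.09 0")

```text
time: 32.55
tool_pos: [0.5954, -0.1594, 0.1072]
ee_rot: [-3.142, -0.0, -0.056]
wrist_force: [0.1, 0.1, -0.4]
width: 0.0601
finger_force: 0.0
```

Request:
carry_out(motion="0 -0.01 0.01 0;0 -0.01 0.01 0;0 -0.01 0.01 0;0 -0.01 0.01 0;0 -0.01 0.01 0;0 -0.01 0.01 0;0 -0.01 0.01 0;0 -0.01 0.01 0", grip=-1)

```text
time: 33.35
tool_pos: [0.5955, -0.1578, 0.1057]
ee_rot: [-3.141, -0.0, -0.056]
wrist_force: [0.2, 0.9, 0.7]
width: 0.0343
finger_force: 30.0
```

Request:
carry_out(motion="0 0 -0.02 0;0 0 -0.06 0;0 0 -0.1 0;0 0 -0.14 0;0 0 -0.18 0;0 0 -0.22 0;0 0 -0.26 0;0 0 -0.3 0")

```text
time: 34.15
tool_pos: [0.5954, -0.1579, 0.1513]
ee_rot: [-3.142, -0.0, -0.056]
wrist_force: [0.3, 0.5, -1.2]
width: 0.0338
finger_force: 30.0
```

Request:
carry_out(motion="0 0 -0.05 0;0 0 -0.1 0;0 0 -0.15 0;0 0 -0.2 0;0 0 -0.25 0;0 0 -0.3 0;0 0 -0.35 0;0 0 -0.4 0")

```text
time: 34.95
tool_pos: [0.5954, -0.1579, 0.2113]
ee_rot: [-3.142, -0.0, -0.056]
wrist_force: [0.2, -0.3, -1.1]
width: 0.0338
finger_force: 30.0
```

```bash
python3 - <<'E'
from h import *
o=togo(.570,.185); s=snap("side"); print(o["width"],o["finger_force"],o["wrist_torque"].round(2))
save(s,"s7.png",(230,130,430,330),2.9)
E
```

```text
pos [ 0.5954 -0.1579  0.2113] yaw -0.056 q [-0.35  0.23  1.15  0.    1.76  1.28] F [ 0.2 -0.3 -1.1] share -0.298 -2.273
0.03379758478303591 29.99913778156042 [ 0.04  0.11 -0.03]
```

View pics/s7.png

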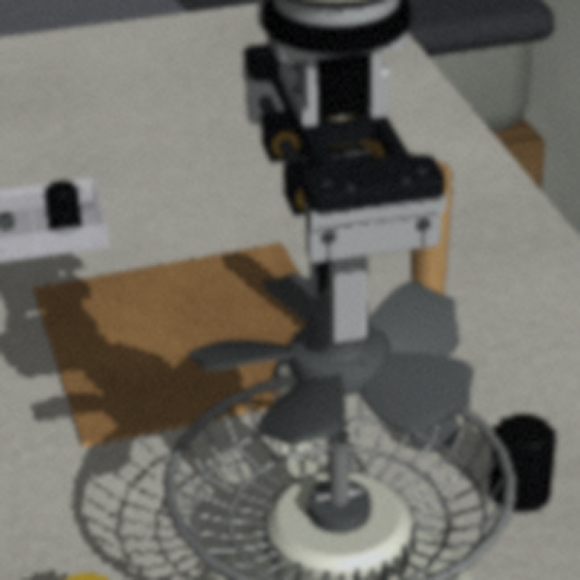

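The blade is held level and clear of the spindle (crop: hub (340,350), bare spindle (340,465)), and the nut stands in the tray at crop (63,205). Carrying it to the sheet.

Request:
carry_out(motion="-0.05 -0.1 0 0;-0.1 -0.2 0 0;-0.15 -0.32 0 0;-0.2 -0.44 0 0;-0.2 -0.56 0 0;-0.2 -0.68 0 0;-0.2 -0.76 0 0;-0.2 -0.76 0 0")

```text
time: 35.8
tool_pos: [0.5715, -0.0401, 0.2108]
ee_rot: [-3.141, -0.0, -0.053]
wrist_force: [-0.2, 0.0, -0.4]
width: 0.034
finger_force: 30.0
```

Request:
carry_out(motion="-0.05 -0.1 0 0;-0.05 -0.2 0 0;-0.05 -0.32 0 0;-0.05 -0.44 0 0;-0.05 -0.56 0 0;-0.05 -0.68 0 0;-0.05 -0.76 0 0;-0.05 -0.76 0 0")

```text
time: 36.6
tool_pos: [0.5707, 0.0735, 0.2106]
ee_rot: [-3.141, 0.0, -0.054]
wrist_force: [-0.6, 0.0, -1.8]
width: 0.0341
finger_force: 30.0
```

Request:
carry_out(motion="-0.05 -0.1 0 0;-0.05 -0.2 0 0;-0.05 -0.32 0 0;-0.05 -0.44 0 0;-0.05 -0.56 0 0;-0.05 -0.68 0 0;-0.05 -0.75 0 0;-0.05 -0.75 0 0")

```text
time: 37.4
tool_pos: [0.5695, 0.1861, 0.2105]
ee_rot: [-3.141, 0.0, -0.054]
wrist_force: [0.6, -1.0, -0.7]
width: 0.0345
finger_force: 30.0
```

Request:
carry_out(motion="0 0 0.1 0;0 0 0.2 0;0 0 0.32 0;0 0 0.44 0;0 0 0.56 0;0 0 0.68 0;0 0 0.8 0;0 0 0.85 0")

```text
time: 38.2
tool_pos: [0.5674, 0.1831, 0.079]
ee_rot: [3.14, 0.006, -0.058]
wrist_force: [-1.2, -0.2, -1.2]
width: 0.034
finger_force: 30.0
```

```bash
python3 - <<'E'
from h import *
o=togo(.570,.185); s=np.load("side0.npy",allow_pickle=True).item()
h=cv2.cvtColor(s["image"],cv2.COLOR_RGB2HSV); m=cv2.inRange(h,(8,80,40),(22,255,255)); m[:205]=0;m[290:]=0;m[:,:235]=0;m[:,355:]=0
c=max(cv2.findContours(m,0,1)[0],key=cv2.contourArea)
P=np.array([onz(s,*p[0],.004) for p in c.astype(float)]); print("sheet from side x,y range",P.min(0).round(3),P.max(0).round(3))
E
```

```text
pos [0.5674 0.1831 0.079 ] yaw -0.058 q [ 0.22  0.23  1.41 -0.    1.51  1.85] F [-1.2 -0.2 -1.2] share 0.017 -0.014
sheet from side x,y range [0.455 0.061 0.004] [0.687 0.297 0.004]
```

Request:
carry_out(motion="0 0 0.07 0;0 0 0.14 0;0 0 0.21 0;0 0 0.28 0;0 0 0.34 0;0 0 0.4 0;0 0 0.44 0;0 0 0.45 0")

```text
time: 39.0
tool_pos: [0.5691, 0.1844, 0.0146]
ee_rot: [3.141, 0.002, -0.056]
wrist_force: [-0.5, 0.1, -1.1]
width: 0.0342
finger_force: 30.0
```

Request:
carry_out(motion="0 0 0.003 0;0 0 0.006 0;0 0 0.009 0;0 0 0.012 0;0 0 0.012 0;0 0 0.012 0;0 0 0.012 0;0 0 0.012 0")

```text
time: 39.8
tool_pos: [0.5697, 0.1846, 0.0139]
ee_rot: [-3.141, -0.0, -0.056]
wrist_force: [-0.3, -0.3, -0.1]
width: 0.0343
finger_force: 30.0
```

Request:
carry_out(motion="0 0 0.003 0;0 0 0.006 0;0 0 0.009 0;0 0 0.012 0;0 0 0.012 0;0 0 0.012 0;0 0 0.012 0;0 0 0.012 0")

```text
time: 40.6
tool_pos: [0.5697, 0.1846, 0.0121]
ee_rot: [-3.142, -0.0, -0.056]
wrist_force: [0.2, -0.7, -2.2]
width: 0.0342
finger_force: 30.0
```

Request:
carry_out(motion="0 0 0.003 0;0 0 0.006 0;0 0 0.009 0;0 0 0.01 0;0 0 0.01 0;0 0 0.01 0;0 0 0.01 0;0 0 0.01 0")

```text
time: 41.4
tool_pos: [0.5697, 0.1846, 0.0106]
ee_rot: [-3.141, -0.0, -0.056]
wrist_force: [-0.2, -0.2, -0.7]
width: 0.0342
finger_force: 30.0
```

Request:
carry_out(motion="0 0 0.003 0;0 0 0.006 0;0 0 0.008 0;0 0 0.008 0;0 0 0.008 0;0 0 0.008 0;0 0 0.008 0;0 0 0.008 0")

```text
time: 42.2
tool_pos: [0.5698, 0.1846, 0.0096]
ee_rot: [-3.141, -0.0, -0.056]
wrist_force: [-1.9, 0.2, 1.5]
width: 0.0343
finger_force: 30.0
```

One more slight lowering, to be firmly seated.

Request:
carry_out(motion="0 0 0.003 0;0 0 0.006 0;0 0 0.006 0;0 0 0.006 0;0 0 0.006 0;0 0 0.006 0;0 0 0.006 0;0 0 0.006 0")

```text
time: 43.0
tool_pos: [0.5698, 0.1846, 0.0096]
ee_rot: [-3.141, -0.001, -0.056]
wrist_force: [-2.9, -0.2, 6.1]
width: 0.0344
finger_force: 30.0
```

Seated (6 N). Open and back off upward.

Request:
carry_out(motion="0 0 0 0;0 0 0 0;0 0 0 0;0 0 0 0;0 0 0 0;0 0 0 0;0 0 0 0;0 0 0 0", grip=0.2)

```text
time: 43.8
tool_pos: [0.5697, 0.1846, 0.0085]
ee_rot: [-3.141, -0.0, -0.056]
wrist_force: [-0.1, -0.5, 0.1]
width: 0.0565
finger_force: 0.0
```

Request:
carry_out(motion="0 0 -0.03 0;0 0 -0.08 0;0 0 -0.15 0;0 0 -0.25 0;0 0 -0.4 0;0 0 -0.6 0;0 0 -0.8 0;0 0 -0.95 0")

```text
time: 44.6
tool_pos: [0.5706, 0.1848, 0.1552]
ee_rot: [-3.14, -0.005, -0.056]
wrist_force: [0.4, -0.4, 0.6]
width: 0.0563
finger_force: 0.0
```

Request:
carry_out(motion="-0.1 0 -0.2 0;-0.3 0 -0.3 0;-0.5 0 -0.3 0;-0.7 0 -0.3 0;-0.9 0 -0.3 0;-1 0 -0.3 0;-1 0 -0.3 0;-1 0 -0.3 0")

```text
time: 45.4
tool_pos: [0.4205, 0.1931, 0.1974]
ee_rot: [-3.141, -0.003, -0.056]
wrist_force: [0.1, -0.1, 0.8]
width: 0.0562
finger_force: 0.0
```

```bash
python3 - <<'E'
from h import *
o=togo(.57,.185); S={n:snap(n) for n in("top","side")}; print(o["width"],o["time"])
for n in S:
    im=S[n]["image"].astype(int); h=cv2.cvtColor(S[n]["image"],cv2.COLOR_RGB2HSV)
    u,v=map(int,proj(S[n],[.57,.185,.03])); m=(h[:,:,1]<60)&(h[:,:,2]<140)  # grey blade vs brown sheet
    r=45 if n=="top" else 48; w=m[v-r:v+r,u-r:u+r].astype(np.uint8)
    k,l,st,c=cv2.connectedComponentsWithStats(w); i=1+np.argmax(st[1:,4]); print(n,(u,v),st[i].tolist(),c[i].round(1)+[u-r,v-r])
    q=c[i]+[u-r,v-r]; print("  blade centre",onz(S[n],*q,.015).round(3))
m=(S["side"]["image"].max(2)<35).astype(np.uint8); m[:,:190]=0;m[:,300:]=0;m[:165]=0;m[225:]=0
k,l,st,c=cv2.connectedComponentsWithStats(m); print("nut",[(st[i].tolist(),c[i].round(1)) for i in range(1,k) if st[i][4]>60])
E
```

```text
pos [0.4205 0.1931 0.1974] yaw -0.056 q [ 0.31 -0.11  1.54 -0.    1.71  1.93] F [ 0.1 -0.1  0.8] share 0.998 -0.002
0.05623084197252813 45.4
top (245, 243) [10, 14, 67, 76, 2521] [245.3 246.3]
  blade centre [0.565 0.187 0.015]
side (294, 235) [14, 36, 66, 39, 1397] [299.7 241.8]
  blade centre [0.581 0.175 0.015]
nut [([246, 193, 11, 15, 127], array([251.1, 200.4]))]
```

The blade is on the sheet: top estimate (0.565, 0.187), side (0.581, 0.175) with part of it hidden, against the sheet centre (0.570, 0.185). The nut is still in the tray and the arm is clear, so I'm handing in.

```bash
python3 -c "
from bench import robot
print(robot.close_job())"
```

```text
the job is handed in; nothing more can be done
None
```

I handed the job in at about 45 s: by my last measurements the nut stands upright in the tray's empty half and the blade lies on the cardboard within about 15 mm of its centre, but the hand-in returned no verdict.

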